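# Draw the spatula out of the covered soaking tray

## Task

The mug on the cover of the soaking tray is in the way: lift it off by its handle, stand it upright on the desk close beside the tray and let go of it. Then take the spatula that lies inside the tray, tilt it out through the mouth of the cover without forcing it against the cover, and finish holding it still in the air, every part of it at least 5 cm higher than the tray's cover. Leave the other things where they are.

Things in the scene. Friction and masses are not known exactly. Their poses are not given: they have to be found in the camera images.
- tray: Bare metal soaking tray, fixed to the desk, 256 (x) x 170 (y) x 60 mm high; origin: centre of its underside, z up, x along its length away from the robot (turned at most 0.25 rad). Inside 248 x 162 mm; inner floor at z = 4 mm, fixed flat cover from z = 56 to 60 mm, open only at a mouth in its far half. A small bail handle sticks out 17 mm from each short end (not used).
- cover: The tray's fixed flat metal cover, 4 mm thick (56 to 60 mm above the desk), with the mouth in its far half; same origin and axes as the tray.
- mouth (a point): Centre of the tray's rectangular mouth, 60 mm high (cover's top), 59.5 mm from the tray's origin along x; axes as the tray. The mouth is 115 mm along x (tray x = +2 to +117 mm) and 150 mm along y. Fully open fingers and wide gripper knuckles pass it only narrowly: open to about 45 mm.
- spatula: Spatula, 210 mm long, about 80 g, lying on the tray's inner floor about along the tray's x: black handle 95 x 18 x 18 mm in the mouth, steel blade 22 x 3 mm at half the handle's height, under the cover towards the robot. x from blade to handle, z up; origin on the handle's underside near the balance point, where to grip across y: handle x = -35 to +60, blade to -150 mm.
- butt (a point): End of the spatula's handle, 60 mm from its origin along +x, 9 mm above the underside. The spatula is longer than the mouth's diagonal, so it cannot come out level: this end goes up and, once above the cover, out over the tray's far side.
- tip (a point): Tip of the spatula's blade, 150 mm from its origin along -x, 9 mm above the underside. It stays low while the handle rises (about 16 degrees of tilt fit before the tip must be drawn forward; 20 to 40 degrees after that) and leaves the mouth last.
- mug: Green and white mug, about 200 g, upright on the tray's cover between the robot and the mouth. 101 mm high; origin on its underside, in the middle of its outline with handle, z up. The round body, 77 mm across, is centred at y = +19 mm; the handle sticks out along -y to y = -58 mm (at the start about to the robot's left).
- mug_handle (a point): Middle of the mug's handle: x = 0, y = -47 mm, 65 mm above the mug's underside; axes as the mug. The handle is 12 mm thick along x (up to 28 mm near the body), its top at 94 mm; it can be pinched across x from above with the TCP about 70 mm above the mug's underside.
- gauze_pack: Bystander: flat white gauze pack, 68 x 95 x 12 mm, lying to the right of the tray; origin at the centre of its underside. Leave it alone.
- white_bottle: Bystander: white round bottle with screw cap, 68 mm across, 100 mm tall, to the right of the tray's far half; origin at the centre of its underside. Leave it alone.
- kidney_dish: Bystander: empty steel kidney-shaped dish, 90 x 200 x 37 mm, far left; origin at the centre of its underside. Leave it alone.
- tape_roll: Bystander: roll of white tape lying flat, 67 mm across, 25 mm high, at the left; origin at the centre of its underside. Leave it alone.
- pump_bottle: Bystander: hand-rub bottle with pump head, 75 x 62 x 164 mm, at the far left; origin at the centre of its underside. Leave it alone.

How it is judged (in metres and radians):
On the way, in this order (a step that is already met when the one before it is completed fails the run):
1. the mug stands released and upright on the desk beside the tray, the spatula still in the tray (height (world z) of mug below 0.01 m and angle between mug's own z axis and vertical below 0.1 rad and horizontal distance between mug and tray below 0.35 m and contact force between the fingers and mug below 0.1 N and linear speed of mug below 0.03 m/s and height (world z) of spatula below 0.05 m), for 0.2 s.
2. the spatula is held wholly above the cover (height (world z) of each of tip, butt above 0.1 m and contact force between the fingers and spatula above 1 N and contact force between spatula and tray below 0.1 N and contact force between spatula and mug below 0.1 N), for 0.2 s.
At the end, for the whole second after the job is handed in: Spatula tip and handle end both above z = 0.10 m, gripped by the fingers (over 1 N), not touching tray or mug, below 0.03 m/s; mug released, at rest on the desk (z below 0.01 m), within 0.1 rad of upright and 0.35 m of the tray's origin (all of step 2 and height (world z) of mug below 0.01 m and angle between mug's own z axis and vertical below 0.1 rad and horizontal distance between mug and tray below 0.35 m and contact force between the fingers and mug below 0.1 N and linear speed of each of mug, spatula below 0.03 m/s); the arm keeps its last pose, push and grip.
It fails at once if the spatula is forced against the cover (over 15 N) (contact force between spatula and cover above 15 N).
It fails at once if the mug tips by more than 0.7 rad (angle between mug's own z axis and vertical above 0.7 rad).
It fails at once if a bystander (gauze pack, white bottle, kidney dish, tape roll, pump bottle) moved by more than 3 cm (distance of any of gauze_pack, white_bottle, kidney_dish, tape_roll, pump_bottle from where it was at the start of the episode above 0.03 m).
It also fails if it takes over 54 s, if anything falls off the work surface, if the arm or the gripper's body presses on something with over 40 N, if the wrist force passes 120 N, or if a joint passes its speed limit or range.

## Robot

A 6-joint arm with a two-finger parallel gripper is mounted at the origin on a cart in front of the work surface, level with it; the furniture and walls round the work are solid. World frame = base frame: x ahead of the robot, y to its left, z up, the work surface at z = 0. Lengths are in mm, angles in degrees, forces in N, time in s.
With the tool pointing down it reaches from about 350 to 850 mm from the base axis. Payload 8.1 kg.
Tool frame: the origin (TCP) lies between the finger pads, 19 mm behind the fingertips; this is the grasp point; z points along the fingers, y is the line along which they close (so a half turn about z gives the same grasp; the last joint's range is limited). The gripper opens to 85 mm and grips with 20 to 120 N. Pads are 22 mm wide; open, the fingers measure 114 mm over their backs; the gripper's body (76 mm by 85 mm) begins 54 mm behind the grasp point. The pads swing forward as they close: fully open they stand 13 mm farther back than shut.
Start: joints at [-4.893, 7.471, 85.268, -0, 87.261, -4.893], TCP at [600.005, 0.022, 249.992] pointing down, gripper open.
Joint ranges: [-169.43, 169.43], [-51.17, 129.36], [1.28, 143.12], [-76.62, 256.62], [0, 156.53], [-152.29, 152.29]. Speed limits (degrees/s): [136.94, 136.94, 159.86, 180, 180, 180].

## Interface

Orientations are given as [roll, pitch, yaw] about the fixed x, y, z axes, in that order (R = Rz(yaw) Ry(pitch) Rx(roll)).
In Python, from bench import status, eyes, r gives the robot as it stands.
- The arm moves only by the shell command python3 -m handwheel 'ROWS' [FORCE]. ROWS is a JSON object whose one key "series" holds a list that holds one entry, the list of rows, each a list of 7 numbers: the shift along the tool's x, y, z in cm, then the turn, a rotation vector about the tool's x, y, z in rad, then the opening, from 0 (shut) to 1 (fully open). In form: {"series": [[[tx, ty, tz, rx, ry, rz, claw], ...]]}. A call has 1 to 12 rows; each row is the pose to reach, as a shift and turn from the pose commanded when the call began, along the tool's axes at that moment; what a row does not reach only later rows make up. A row lasts 1/8 s, in which the tool goes at most 62.5 mm and 10.7 degrees, less where a joint would pass 70% of its speed; a pose out of reach is approached as far as the arm can. A call with a gripper value outside its range is refused whole. The fingers move at their own pace and stop on an object; FORCE is the grip in N (left out, the last holds). Time passes only in rows, so rows that repeat a pose let the fingers close. It gives the time, the measured TCP pose, the force, the opening and the grip force at its end, in the units of the state.
- status.sense(): the state, without advancing time (a new reading comes with each control period).
- eyes.snapshot(name): name is "scene" or "side" or "wrist"; returns a dict with "img" (384x512x3 uint8, red, green, blue), "mtx" (3x3 intrinsics, pixels), "R" (3x3) and "t" (3): a world point X has camera coordinates R X + t. Camera axes: x right, y down, z forward; pixel columns grow to the right and rows downward; lengths in mm; the calibration is good to about 2 mm. A picture is of the moment at which its call begins. There is no depth.
- r.hand_in(): hands the job in; it is judged then, once.
The state is a dict: "time": time; "joint_pos": joint angles; "qd": joint speeds; "joint_efforts": joint torques, N m; "tool_pos": TCP position; "tcp_rot": TCP orientation; "ft_force": force on the tool from outside, world axes, zero at the start; "wrist_torque": the same for the moment, N m; "finger_gap": finger opening in mm; "grip_force": force on a finger pad.
Only numpy, scipy, OpenCV 4.12 (cv2) and the standard library are available. Lean on these libraries where they do the work, as an engineer would, in place of code of your own. Each camera call takes 0.05 s, during which the arm holds its last target. There are 200 camera calls.

## Working session

There is one attempt and no reset: what is moved stays moved. The work goes in short steps, Python scripts to look and compute and a shell command to move; the robot and the scene stay as the last step left them, time stands still between calls to the robot, and variables do not carry over. Pictures are saved under pics/ and viewed, at most 11 in all, crops included, and the job is handed in when it is done.

```bash
ls; mkdir -p pics
python3 - <<'E'
from bench import status, eyes, r
import cv2
s=status.sense(); print(s)
for n in ("scene","side","wrist"):
    d=eyes.snapshot(n); cv2.imwrite(f"pics/a_{n}.png",d["img"][:,:,::-1]); print(n,d["mtx"].tolist(),d["R"].tolist(),d["t"].tolist())
E
```

```text
pics
{'time': 0.0, 'joint_pos': array([-4.89248825e+00,  7.51665252e+00,  8.53307819e+01, -9.48255255e-04,
        8.72608582e+01, -4.89328245e+00]), 'qd': array([-0.07327878, -0.06837457,  0.07751185,  0.00364693,  0.01875703,
       -0.088657  ]), 'joint_efforts': array([-1.90700346e-03, -5.69404185e+01, -5.00557995e+01, -2.19391650e-04,
        1.44415747e-02,  7.24149572e-05]), 'tool_pos': array([5.99476038e+02, 6.74329416e-02, 2.48913894e+02]), 'tcp_rot': array([-1.79892021e+02, -8.29373307e-03,  9.00008326e+01]), 'ft_force': array([ 0.21279362,  0.01704228, -0.0896814 ]), 'wrist_torque': array([-0.01525112, -0.0237267 , -0.03492347]), 'grip_force': 0.0, 'finger_gap': 85.27649478842727}
scene [[465.0483102258062, 0.0, 256.3297267882033], [0.0, 465.0483102258062, 186.0834599259755], [0.0, 0.0, 1.0]] [[-0.7378948668818885, -0.6748859492197932, 0.006334112018165148], [-0.5020610360081735, 0.5426141954113546, -0.6734274653297768], [0.4510497550733837, -0.5000987807261553, -0.7392261683439336]] [528.4066577008838, 223.11689886297825, 1236.46361110592]
side [[478.4694609880825, 0.0, 255.99350516780999], [0.0, 478.4694609880825, 189.951616497973], [0.0, 0.0, 1.0]] [[-0.7811225204829224, -0.6243526464825346, -0.0056018590362189175], [-0.5362118197027753, 0.675392746735516, -0.5062820578176689], [0.3198819976263822, -0.3924645340502887, -0.8623497533525739]] [532.8568928337213, 205.40202855912443, 1222.0704402768954]
wrist [[302.1362349453386, 0.0, 253.87768221510643], [0.0, 302.1362349453386, 190.9034356565558], [0.0, 0.0, 1.0]] [[0.9999991857441496, -0.0008259099821007777, -0.0009728225643081305], [-0.0005437771354945965, -0.9654291384413634, 0.2606650781266949], [-0.0011544771401262258, -0.2606643368799624, -0.9654288014460024]] [-599.2371497799815, -32.82732978722777, 378.10371607210425]
```

View pics/a_scene.png

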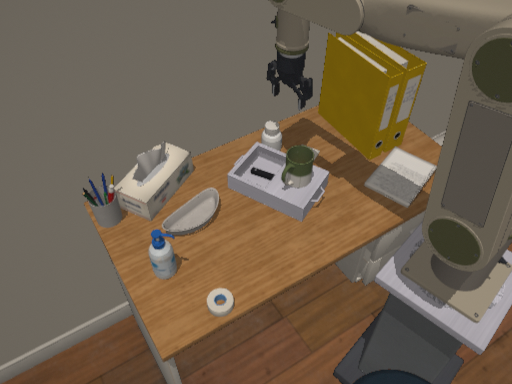

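View pics/a_wrist.png

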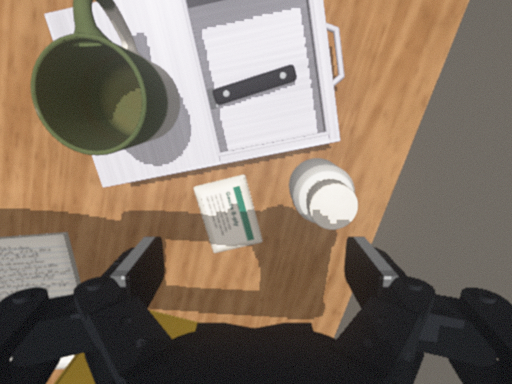

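The wrist picture shows the tray: cover's near-right corner at about (103,186) and far-right at (339,140). The spatula handle runs from (215,95) to (296,74). The mug rim is around (92,93), with its handle going up at (83,15). The gauze is at (228,213) and the bottle cap at (332,205).

```bash
cat > h.py <<'E'
import numpy as np
from bench import status, eyes, r
def ray(d,uv,z):
    c=-d["R"].T@d["t"]; v=d["R"].T@np.linalg.inv(d["mtx"])@np.array([uv[0],uv[1],1.])
    return c+v*(z-c[2])/v[2]
def proj(d,X):
    p=d["mtx"]@(d["R"]@np.array(X,float)+d["t"]); return p[:2]/p[2]
E
python3 - <<'E'
from h import *
import cv2
d=eyes.snapshot("wrist"); np.set_printoptions(precision=1,suppress=True)
print("cam",-d["R"].T@d["t"])
for n,uv,z in [("nearR",(103,186),60),("farR",(339,140),60),("mouthR_near",(219,162),60),("mouthL_near",(185,0),60),("hblade",(215,95),22),("hbutt",(296,74),22),("rimL",(36,93),161),("rimR",(145,93),161),("rimT",(90,33),161),("rimB",(90,153),161),("handle",(83,15),154),("gauze",(228,213),12),("cap",(332,205),100),("bailT",(331,27),40)]:
    print(n,ray(d,uv,z))
s=eyes.snapshot("scene")
im=s["img"][120:240,200:360,::-1]; cv2.imwrite("pics/b_scene.png",cv2.resize(im,None,fx=5,fy=5,interpolation=cv2.INTER_CUBIC))
E
```

```text
cam [599.7  66.4 373.1]
nearR [438.1 -12.7  60. ]
farR [686.8  35.9  60. ]
mouthR_near [562.9  13.2  60. ]
mouthL_near [536.4 163.2  60. ]
hblade [556.3  81.7  22. ]
hbutt [645.4 103.5  22. ]
rimL [453.8  77.  161. ]
rimR [526.7  77.  161. ]
rimT [495.1 113.4 161. ]
rimB [484.2  36.8 161. ]
handle [488.6 125.6 154. ]
gauze [566.6 -60.   12. ]
cap [673.5 -21.3 100. ]
bailT [676.3 145.5  40. ]
```

View pics/b_scene.png

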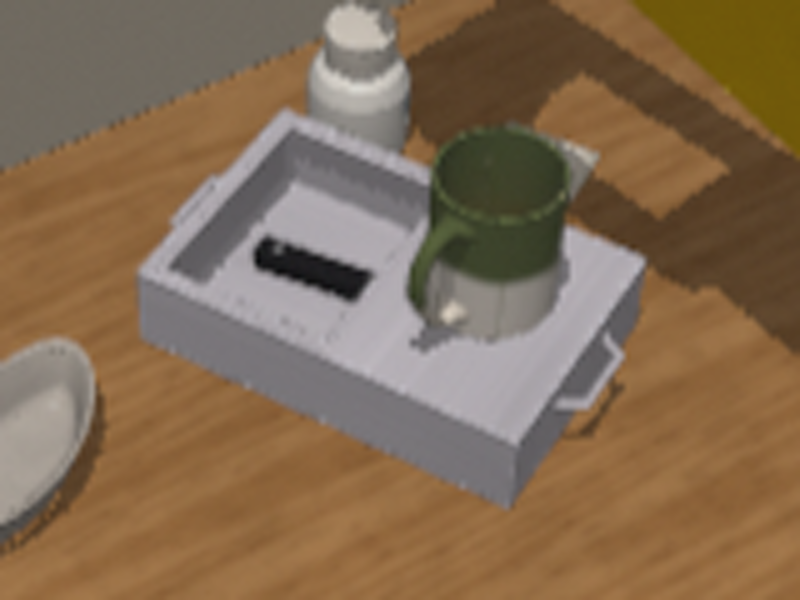

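The crop shows the mug on the near half of the cover, its handle pointing to the robot's left and slightly away. The near-left cover corner is at crop (513,445), i.e. (302.6,209). The left side of the tray is free until the kidney dish.

```bash
python3 - <<'E'
from h import *
np.set_printoptions(precision=1,suppress=True)
s=eyes.snapshot("scene")
c=lambda u,v:(200+u/5,120+v/5)
for n,uv,z in [("nearL",c(513,445),60),("nearR",c(643,262),60),("farL",c(142,272),60),("farR",c(288,110),60),("butt top",c(272,245),20),("bladeend",c(360,285),20),
 ("kidney nearest",(219,208),20),("kid low",(190,235),0),("kidney L",(164,228),30),("kid top",(215,192),37),("tape",(220,302),12),("pump base",(163,270),0),("mug handle outer",c(418,280),125),("mug rim c",c(500,172),161),("mugbase c",c(495,310),60)]:
    print(n,ray(s,uv,z))
E
python3 -m handwheel '{"series": [[[2,-4,-2,0,0,0,1],[4,-8,-4,0,0,0,1],[6,-11,-4,0,0,0,1],[6,-11,-4,0,0,0,1],[6,-11,-4,0,0,0,1]]]}'
python3 - <<'E'
from h import *
import cv2
d=eyes.snapshot("wrist"); cv2.imwrite("pics/c_wrist.png",d["img"][:,:,::-1])
E
```

```text
nearL [401.9 152.9  60. ]
nearR [433.5 -11.2  60. ]
farL [647.8 198.5  60. ]
farR [680.2  33.8  60. ]
butt top [632.7 100.4  20. ]
bladeend [569.5  88.9  20. ]
kidney nearest [600.8 286.7  20. ]
kid low [602.9 400.3   0. ]
kidney L [654.9 445.7  30. ]
kid top [642.4 261.2  37. ]
tape [387.5 493.2  12. ]
pump base [570.1 525.6   0. ]
mug handle outer [485.3 141.3 125. ]
mug rim c [484.6  73.9 161. ]
mugbase c [473.9  79.7  60. ]
time: 0.92
tool_pos: [490.3, 59.9, 290.1]
tcp_rot: [180.0, 0.0, 90.0]
ft_force: [-0.0, -0.7, -0.6]
finger_gap: 85.2
grip_force: 0.0
```

View pics/c_wrist.png

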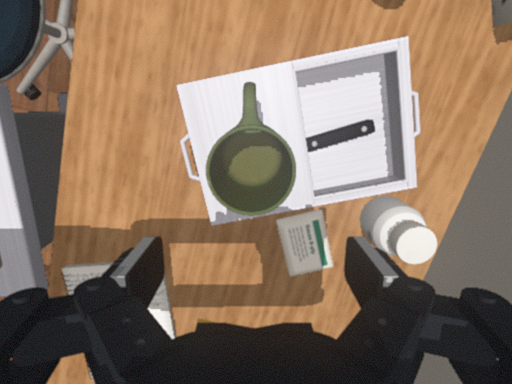

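The view shows the tray corners at (178,85), (408,39), (415,188) and (212,223). The mug rim centre is about (251,169), and the mug handle runs from (250,122) to its outer end (249,84). The spatula handle goes from (307,145) to (374,126).

Run:
```python
from h import *
np.set_printoptions(precision=1,suppress=True)
d=eyes.snapshot("wrist"); s=eyes.snapshot("side")
P={n:ray(d,uv,z) for n,uv,z in [("nearL",(178,85),60),("farL",(408,39),60),("farR",(415,188),60),("nearR",(212,223),60),("rimL",(207,169),161),("rimR",(296,169),161),("rimT",(251,123),161),("rimB",(251,214),161),("hOuter",(249,84),140),("hmid",(250,105),150),("hblade",(307,145),22),("hbutt",(374,126),22)]}
for n in P: print(n,P[n])
c=sum(P[k] for k in("nearL","farL","farR","nearR"))/4; print("tray c",c)
for a,b in(("nearL","farL"),("nearR","farR"),("nearR","nearL"),("farR","farL"),("hblade","hbutt")):
    v=P[b]-P[a]; print(a,b,np.hypot(*v[:2]),np.degrees(np.arctan2(v[1],v[0])))
print("handle seg",P["hmid"][:2]-(P["rimL"]+P["rimR"]+P["rimT"]+P["rimB"])[:2]/4, (P["rimL"]+P["rimR"]+P["rimT"]+P["rimB"])/4)
```

```text
nearL [406.6 152.   60. ]
farL [655.4 198.3  60. ]
farR [685.6  33.7  60. ]
nearR [438.2 -11.1  60. ]
rimL [450.7  77.  161. ]
rimR [526.3  76.9 161. ]
rimT [488.2 115.1 161. ]
rimB [487.9  36.5 161. ]
hOuter [486.4 146.9 140. ]
hmid [487.3 129.4 150. ]
hblade [559.2  81.4  22. ]
hbutt [643.2 105.3  22. ]
tray c [546.5  93.2  60. ]
nearL farL 253.0448636728663 10.533792405967178
nearR farR 251.43491237612614 10.276111932017038
nearR nearL 166.14544458653828 100.96291076850733
farR farL 167.27198264590027 100.40768803107554
hblade hbutt 87.37098037552757 15.88725226957121
handle seg [-1.  53.1] [488.3  76.4 161. ]
```

```bash
python3 -m handwheel '{"series": [[[4,-0.3,0,0,0,0,1],[8.2,-0.3,0,0,0,0,0.8],[8.2,-0.3,5,0,0,0,0.6],[8.2,-0.3,10,0,0,0,0.6],[8.2,-0.3,13,0,0,0,0.6],[8.2,-0.3,16,0,0,0,0.6],[8.2,-0.3,16,0,0,0,0.6]]]}' 80
python3 - <<'E'
from h import *
import cv2
d=eyes.snapshot("wrist"); s=eyes.snapshot("scene")
a=cv2.resize(s["img"][90:210,240:360],(400,400),interpolation=cv2.INTER_CUBIC); b=cv2.resize(d["img"],(400,300)); b=np.vstack([b,np.zeros((100,400,3),np.uint8)])
cv2.imwrite("pics/d.png",np.hstack([a,b])[:,:,::-1])
E
```

```text
time: 1.95
tool_pos: [485.1, 141.3, 126.9]
tcp_rot: [-179.6, 0.1, 90.0]
ft_force: [0.5, 0.0, 0.6]
finger_gap: 51.5
grip_force: 0.0
```

View pics/d.png

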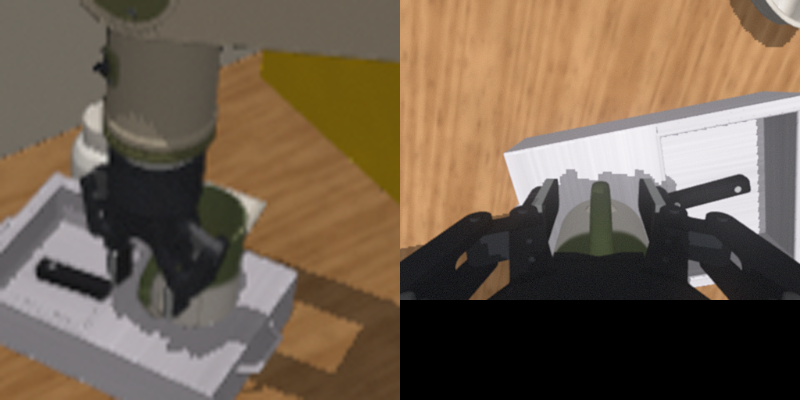

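The handle sits centred between the fingers (right half, handle at x≈600 between pads at 552 and 648), so I close and lift.

```bash
python3 -m handwheel '{"series": [[[0,0,0,0,0,0,0.3],[0,0,0,0,0,0,0],[0,0,0,0,0,0,0],[0,0,0,0,0,0,0],[0,0,0,0,0,0,0],[0,0,0,0,0,0,0],[0,0,-0.7,0,0,0,0],[0,0,-1.5,0,0,0,0],[0,0,-2.5,0,0,0,0],[0,0,-3.5,0,0,0,0],[0,0,-3.5,0,0,0,0]]]}' 80
```

```text
time: 3.42
tool_pos: [487.8, 142.1, 166.4]
tcp_rot: [179.9, -0.0, 90.0]
ft_force: [1.1, -0.5, -2.5]
finger_gap: 10.9
grip_force: 75.1
```

```bash
python3 -m handwheel '{"series": [[[2,0,0,0,0,0,0],[5,0,0,0,0,0,0],[9,0,0,0,0,0,0],[13,0,0,0,0,0,0],[15.5,0,0,0,0,0,0],[15.5,0,2,0,0,0,0],[15.5,0,4,0,0,0,0],[15.5,0,5,0,0,0,0],[15.5,0,5,0,0,0,0],[15.5,0,5,0,0,0,0]]]}' 80
python3 - <<'E'
from h import *
import cv2
s=eyes.snapshot("scene");d=eyes.snapshot("side")
print(proj(s,(488,298,115)),proj(d,(488,298,115)))
o=[]
for q in(s,d):
    u,v=map(int,proj(q,(488,260,90))); u=min(max(u,70),442);v=min(max(v,70),314)
    o.append(cv2.resize(q["img"][v-70:v+70,u-70:u+70],(400,400),interpolation=cv2.INTER_CUBIC))
cv2.imwrite("pics/e.png",np.hstack(o)[:,:,::-1])
E
```

```text
time: 4.68
tool_pos: [487.5, 296.7, 115.5]
tcp_rot: [180.0, -0.0, 90.0]
ft_force: [-0.4, -0.5, -1.0]
finger_gap: 11.7
grip_force: 75.2
[244.12902844 209.80726773] [241.56911414 225.68104059]
```

View pics/e.png

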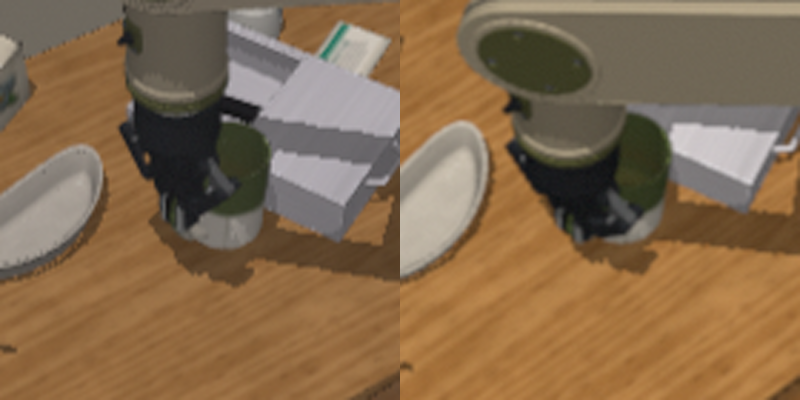

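The mug hangs upright beside the tray's left wall, clear of it and of the kidney dish. Now I lower it carefully.

```bash
python3 -m handwheel '{"series": [[[0,0,2,0,0,0,0],[0,0,3.4,0,0,0,0],[0,0,3.9,0,0,0,0],[0,0,4.1,0,0,0,0],[0,0,4.1,0,0,0,0],[0,0,4.1,0,0,0,0]]]}' 80; python3 -m handwheel '{"series": [[[0,0,0.15,0,0,0,0],[0,0,0.3,0,0,0,0],[0,0,0.3,0,0,0,0]]]}' 80
```

```text
time: 5.52
tool_pos: [487.3, 297.2, 74.5]
tcp_rot: [180.0, -0.0, 90.0]
ft_force: [0.6, -0.2, -1.7]
finger_gap: 11.1
grip_force: 75.2
time: 5.9
tool_pos: [487.5, 297.4, 71.6]
tcp_rot: [179.9, -0.0, 90.0]
ft_force: [0.7, 1.2, 2.1]
finger_gap: 11.1
grip_force: 75.9
```

```bash
python3 -m handwheel '{"series": [[[0,0,0,0,0,0,0.2],[0,0,0,0,0,0,0.5],[0,0,0,0,0,0,0.5],[0,0,0,0,0,0,0.5],[0,0,0,0,0,0,0.5]]]}' 80
python3 -m handwheel '{"series": [[[0,0,-2,0,0,0,0.5],[0,0,-6,0,0,0,0.5],[0,0,-12,0,0,0,0.5],[-2,4,-18,0,0,0,0.5],[-6,6,-18,0,0,0,0.5],[-12,8,-18,0,0,0,0.5],[-18,9,-18,0,0,0,0.5],[-22,10,-18,0,0,0,0.5],[-25,10,-18,0,0,0,0.5],[-25,10,-18,0,0,0,0.5],[-25,10,-18,0,0,0,0.5]]]}'
python3 - <<'E'
from h import *
import cv2
s=eyes.snapshot("scene");d=eyes.snapshot("wrist")
u,v=map(int,proj(s,(500,180,50)))
a=cv2.resize(s["img"][v-70:v+70,u-70:u+70],(380,380),interpolation=cv2.INTER_CUBIC)
b=cv2.resize(d["img"],(416,312)); b=np.vstack([b,np.zeros((68,416,3),np.uint8)])
cv2.imwrite("pics/f.png",np.hstack([a,b])[:,:,::-1]); cv2.imwrite("pics/f_w.png",d["img"][:,:,::-1])
np.savez("f.npz",**d)
E
```

```text
time: 6.52
tool_pos: [487.0, 297.0, 70.9]
tcp_rot: [-180.0, 0.0, 90.0]
ft_force: [-0.4, 0.5, -0.3]
finger_gap: 42.5
grip_force: 0.0
time: 7.9
tool_pos: [587.1, 47.5, 252.1]
tcp_rot: [179.9, -0.0, 90.0]
ft_force: [0.3, -0.2, -0.8]
finger_gap: 42.9
grip_force: 0.0
```

View pics/f.png

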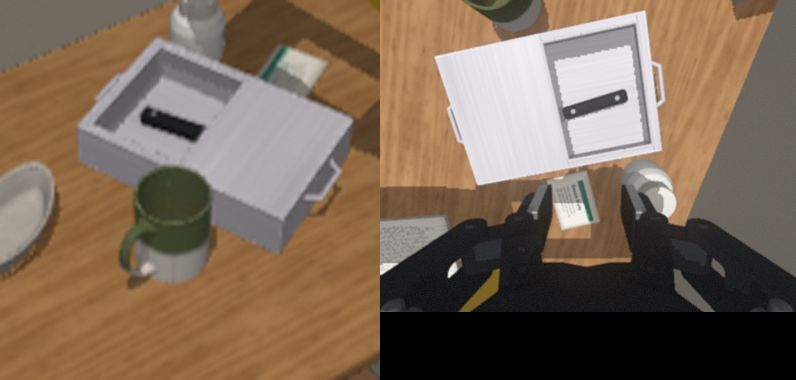

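The mug stands upright on the desk left of the tray, released. The spatula handle is in the mouth, at about (225,138)–(303,120) in the full wrist image. I measure it by dark-blob segmentation.

Run:
```python
from h import *
import cv2
np.set_printoptions(precision=1,suppress=True)
d=dict(np.load("f.npz")); im=d["img"]
m=(im.max(2)<70).astype(np.uint8); m[:90]=0;m[165:]=0;m[:,:205]=0;m[:,325:]=0
n,l,st,ce=cv2.connectedComponentsWithStats(m); k=1+st[1:,4].argmax(); print(st[k],ce[k])
pts=np.argwhere(l==k)[:,::-1].astype(float)
W=np.array([ray(d,p,18)[:2] for p in pts])
c,sz,a=cv2.minAreaRect(W.astype(np.float32)); print("rect",c,sz,a,W.mean(0))
v=np.linalg.svd(W-W.mean(0))[2][0]; v*=np.sign(v[0]); th=np.arctan2(v[1],v[0]); print("yaw",np.degrees(th))
q=(W-W.mean(0))@v; print("ends",W.mean(0)+v*q.min(),W.mean(0)+v*q.max(),q.max()-q.min())
g=W.mean(0)+v*((q.max()+q.min())/2-12.5); print("origin",g)
t=np.array([546.5,93.]); y=np.radians(10.5); R=np.array([[np.cos(y),np.sin(y)],[-np.sin(y),np.cos(y)]])
for e in(g,g+60*v,g-150*v): print("in tray",R@(e-t))
```

```text
[298 113   6  13  25] [300.8 120.3]
rect (641.154296875, 103.56138610839844) (5.776471138000488, 13.344388008117676) 2.171095371246338 [641.6 102.1]
yaw 78.8373903765295
ends [640.4  96.4] [643.1 109.9] 13.777958406031214
origin [639.4  90.9]
in tray [ 90.9 -19. ]
in tray [113.1  36.8]
in tray [  35.5 -158.4]
```

Run:
```python
from h import *
import cv2
np.set_printoptions(precision=1,suppress=True)
d=dict(np.load("f.npz")); im=d["img"]
print(im[115:145:3,222:310:8].max(2))
m=(im.max(2)<85).astype(np.uint8); m[:105]=0;m[150:]=0;m[:,:205]=0;m[:,315:]=0
m=cv2.morphologyEx(m,cv2.MORPH_CLOSE,np.ones((5,5)))
n,l,st,ce=cv2.connectedComponentsWithStats(m); k=1+st[1:,4].argmax(); print(st[k],ce[k])
pts=np.argwhere(l==k)[:,::-1].astype(float)
W=np.array([ray(d,p,18)[:2] for p in pts])
v=np.linalg.svd(W-W.mean(0),full_matrices=False)[2][0]; v*=np.sign(v[0]); th=np.arctan2(v[1],v[0]); print("yaw",np.degrees(th))
q=(W-W.mean(0))@v; print("ends",W.mean(0)+v*q.min(),W.mean(0)+v*q.max(),q.max()-q.min())
g=W.mean(0)+v*((q.max()+q.min())/2-12.5); print("origin",g)
t=np.array([546.5,93.]); y=np.radians(10.5); R=np.array([[np.cos(y),np.sin(y)],[-np.sin(y),np.cos(y)]])
for e in(g,g+60*v,g-150*v): print("in tray",R@(e-t))
```

```text
[[162 228 233 234 230 229 229 184  68  74  71]
 [166 235 232 232 228 228 155  69  80 131  69]
 [166 230 230 229 232 121  75  75  74 153  64]
 [156 228 227 231  85  76  78  72  73  72  89]
 [149 230 209  69  81  78  76  73  72  96 212]
 [154 188  72  78  75  80  73  65 126 206 224]
 [130  75  95  76  75  73  68 139 226 223 227]
 [131  76 202  78  73  79 160 228 229 229 228]
 [127  73 162  69  87 208 232 230 230 226 229]
 [128  74  69 117 210 234 232 229 228 227 227]]
[ 225  111   79   35 1028] [264.8 128.1]
yaw 16.821976759587887
ends [555.   79.6] [643.5 106.4] 92.4181213399442
origin [587.3  89.4]
in tray [ 39.4 -11. ]
in tray [99.1 -4.4]
in tray [-109.6  -27.5]
```

```bash
python3 -m handwheel '{"series": [[[2,0,3,0,0,0.18,0.5],[4.2,0,6,0,0,0.36,0.5],[4.2,0,9,0,0,0.54,0.5],[4.2,0,12,0,0,0.72,0.5],[4.2,0,14,0,0,0.9,0.5],[4.2,0,15,0,0,1.08,0.5],[4.2,0,15,0,0,1.22,0.5],[4.2,0,15,0,0,1.28,0.5],[4.2,0,15,0,0,1.28,0.5],[4.2,0,15,0,0,1.28,0.5],[4.2,0,15,0,0,1.28,0.5]]]}' 80
python3 - <<'E'
from h import *
import cv2
d=eyes.snapshot("wrist");np.savez("g.npz",**d)
im=d["img"].copy()
v=np.array([np.cos(np.radians(16.6)),np.sin(np.radians(16.6))]);O=np.array([587,89.])
for a in(60,0,-35):
    p=proj(d,[*(O+a*v),22]); cv2.circle(im,(int(p[0]),int(p[1])),3,(255,0,0),1); print(p)
cv2.imwrite("pics/g.png",im[:,:,::-1])
E
```

```text
time: 9.38
tool_pos: [587.0, 89.3, 101.1]
tcp_rot: [180.0, -0.0, 16.7]
ft_force: [0.1, -0.2, 0.4]
finger_gap: 42.5
grip_force: 0.0
[255.15600945 119.05484553]
[254.93690314 206.4031667 ]
[254.82329754 251.69286368]
```

View pics/g.png

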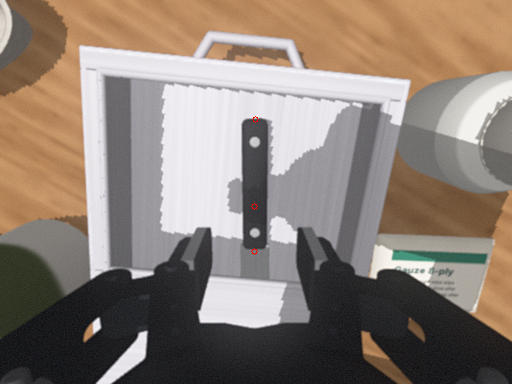

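The projected spatula points (red) match the handle: butt at (255,119), rear end at (255,250), centred between the fingers. Descending.

```bash
python3 -m handwheel '{"series": [[[0,0,2,0,0,0,0.5],[0,0,4,0,0,0,0.5],[0,0,5.5,0,0,0,0.5],[0,0,6.5,0,0,0,0.5],[0,0,7.2,0,0,0,0.5],[0,0,7.4,0,0,0,0.5],[0,0,7.4,0,0,0,0.5],[0,0,7.4,0,0,0,0.5]]]}' 60
```

```text
time: 10.42
tool_pos: [587.5, 89.1, 27.7]
tcp_rot: [180.0, -0.1, 16.7]
ft_force: [0.0, 0.3, -0.3]
finger_gap: 42.9
grip_force: 0.0
```

```bash
python3 -m handwheel '{"series": [[[0,0,0.1,0,0,0,0.3],[0,0,0.1,0,0,0,0],[0,0,0.1,0,0,0,0],[0,0,0.1,0,0,0,0],[0,0,0.1,0,0,0,0],[0,0,0.1,0,0,0,0]]]}' 60
```

```text
time: 11.18
tool_pos: [587.4, 89.0, 26.4]
tcp_rot: [180.0, -0.0, 16.7]
ft_force: [-1.6, -0.2, 5.0]
finger_gap: 16.5
grip_force: 60.6
```

```bash
cat > plan.py <<'E'
import numpy as np, sys
# waypoints of spatula axis point O (s,z in tray, mm) and tilt (deg); TCP h above the axis
h=13.6
W=[(39.4,13,0),(42,18,1),(48,22,4),(49,30,7),(49,38,10),(49,46,13),(50,54,16),(56,62,19),(63,69,22),(70,76,25),(80,84,28),(90,90,30),
   (100,93,30),(110,98,30),(120,104,30),(130,110,30),(140,116,30),(147,121,30),(148,140,30),(148,170,30),(148,210,30),(148,230,30)]
for s,z,t in W:
    th=np.radians(t);c,S=np.cos(th),np.sin(th)
    P=lambda a,b:(s+a*c-b*S,z+a*S+b*c)
    tip=P(-150,-1.5); 
    a=np.linspace(-150,60,2000); top=np.array([P(x,9 if x>-35 else 1.5) for x in a]); bot=np.array([P(x,-9 if x>-35 else -1.5) for x in a])
    near=top[np.abs(top[:,0]-1).argmin()] if top[:,0].min()<2 else None
    far=bot[np.abs(bot[:,0]-118).argmin()] if bot[:,0].max()>117 else None
    print((s,z,t),"tip",np.round(tip),"near top z",near is not None and round(near[1]),"far bot z",far is not None and round(far[1]),"maxs",round(bot[:,0].max()),
      "| TCP fwd,up cm",round((s-39.4-h*S)/10,2),round((z-13+h*(c-1))/10,2),"ry",round(th,3))
E
python3 plan.py
```

```text
(39.4, 13, 0) tip [-111.   12.] near top z 14 far bot z False maxs 99 | TCP fwd,up cm 0.0 0.0 ry 0.0
(42, 18, 1) tip [-108.   14.] near top z 19 far bot z False maxs 102 | TCP fwd,up cm 0.24 0.5 ry 0.017
(48, 22, 4) tip [-102.   10.] near top z 20 far bot z False maxs 108 | TCP fwd,up cm 0.77 0.9 ry 0.07
(49, 30, 7) tip [-100.   10.] near top z 26 far bot z False maxs 110 | TCP fwd,up cm 0.79 1.69 ry 0.122
(49, 38, 10) tip [-98.  10.] near top z 31 far bot z False maxs 110 | TCP fwd,up cm 0.72 2.48 ry 0.175
(49, 46, 13) tip [-97.  11.] near top z 36 far bot z False maxs 109 | TCP fwd,up cm 0.65 3.27 ry 0.227
(50, 54, 16) tip [-94.  11.] near top z 42 far bot z False maxs 110 | TCP fwd,up cm 0.69 4.05 ry 0.279
(56, 62, 19) tip [-85.  12.] near top z 45 far bot z False maxs 116 | TCP fwd,up cm 1.22 4.83 ry 0.332
(63, 69, 22) tip [-76.  11.] near top z 46 far bot z 82 maxs 122 | TCP fwd,up cm 1.85 5.5 ry 0.384
(70, 76, 25) tip [-65.  11.] near top z 45 far bot z 88 maxs 128 | TCP fwd,up cm 2.49 6.17 ry 0.436
(80, 84, 28) tip [-52.  12.] near top z 44 far bot z 94 maxs 137 | TCP fwd,up c
[... 460 characters left out ...]
 z 37 far bot z 93 maxs 186 | TCP fwd,up cm 8.38 9.52 ry 0.524
(140, 116, 30) tip [11. 40.] near top z False far bot z 93 maxs 196 | TCP fwd,up cm 9.38 10.12 ry 0.524
(147, 121, 30) tip [18. 45.] near top z False far bot z 102 maxs 203 | TCP fwd,up cm 10.08 10.62 ry 0.524
(148, 140, 30) tip [19. 64.] near top z False far bot z 121 maxs 204 | TCP fwd,up cm 10.18 12.52 ry 0.524
(148, 170, 30) tip [19. 94.] near top z False far bot z 151 maxs 204 | TCP fwd,up cm 10.18 15.52 ry 0.524
(148, 210, 30) tip [ 19. 134.] near top z False far bot z 191 maxs 204 | TCP fwd,up cm 10.18 19.52 ry 0.524
(148, 230, 30) tip [ 19. 154.] near top z False far bot z 211 maxs 204 | TCP fwd,up cm 10.18 21.52 ry 0.524
```

```bash
python3 -m handwheel '{"series": [[[0,0,-0.3,0,0,0,0],[0.2,0,-0.5,0,0.017,0,0],[0.5,0,-0.7,0,0.045,0,0],[0.77,0,-0.9,0,0.07,0,0],[0.79,0,-1.3,0,0.096,0,0],[0.79,0,-1.7,0,0.122,0,0],[0.72,0,-2.5,0,0.175,0,0],[0.72,0,-2.5,0,0.175,0,0]]]}' 80
python3 - <<'E'
from h import *
import cv2
d=eyes.snapshot("wrist");s=eyes.snapshot("scene")
u,v=map(int,proj(s,(590,90,50)))
a=cv2.resize(s["img"][v-55:v+55,u-55:u+55],(380,380),interpolation=cv2.INTER_CUBIC)
b=cv2.resize(d["img"],(416,312)); b=np.vstack([b,np.zeros((68,416,3),np.uint8)])
cv2.imwrite("pics/i.png",np.hstack([a,b])[:,:,::-1])
E
```

```text
time: 12.18
tool_pos: [593.6, 90.9, 51.6]
tcp_rot: [180.0, -10.1, 16.6]
ft_force: [0.9, 0.6, -1.0]
finger_gap: 16.2
grip_force: 78.2
```

View pics/i.png

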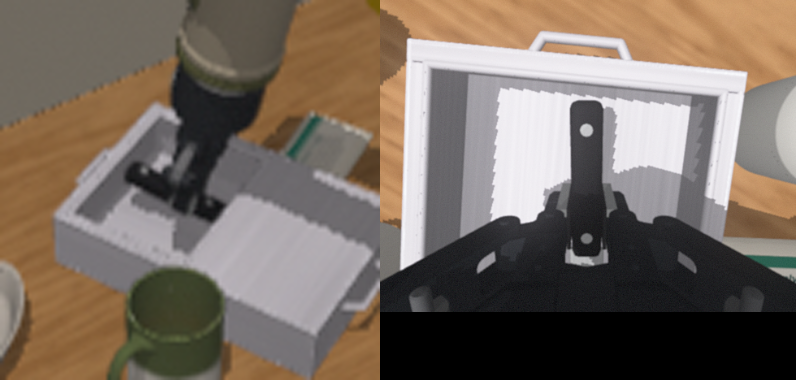

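The spatula is held and tilted, its butt rising inside the mouth (wrist view: handle from (587,105) to (587,255), clear of the edges), and the wrist force is small. I compute the remaining rows in the tilted tool frame.

```bash
cat >> plan.py <<'E'
print()
def rows(i0,i1):
    q=lambda s,z,t:np.array([s-h*np.sin(np.radians(t)),z+h*np.cos(np.radians(t))])
    p0=q(*W[i0]);t0=np.radians(W[i0][2])
    for w in W[i0+1:i1+1]:
        d=(q(*w)-p0)/10; print(w,np.round([d@[np.cos(t0),np.sin(t0)],d@[np.sin(t0),-np.cos(t0)]],2),"ry",round(np.radians(w[2])-t0,3))
rows(4,11);print();rows(11,21)
E
python3 plan.py | sed -n '/^$/,$p'
```

```text
(49, 46, 13) [ 0.07 -0.79] ry 0.052
(50, 54, 16) [ 0.23 -1.55] ry 0.105
(56, 62, 19) [ 0.89 -2.23] ry 0.157
(63, 69, 22) [ 1.63 -2.78] ry 0.209
(70, 76, 25) [ 2.38 -3.33] ry 0.262
(80, 84, 28) [ 3.43 -3.93] ry 0.314
(90, 90, 30) [ 4.48 -4.33] ry 0.349

(100, 93, 30) [1.02 0.24] ry 0.0
(110, 98, 30) [2.13 0.31] ry 0.0
(120, 104, 30) [3.3  0.29] ry 0.0
(130, 110, 30) [4.46 0.27] ry 0.0
(140, 116, 30) [5.63 0.25] ry 0.0
(147, 121, 30) [6.49 0.17] ry 0.0
(148, 140, 30) [ 7.52 -1.43] ry 0.0
(148, 170, 30) [ 9.02 -4.03] ry 0.0
(148, 210, 30) [11.02 -7.49] ry 0.0
(148, 230, 30) [12.02 -9.22] ry 0.0
```

```bash
python3 -m handwheel '{"series": [[[0.07,0,-0.8,0,0.052,0,0],[0.23,0,-1.55,0,0.105,0,0],[0.55,0,-1.9,0,0.13,0,0],[0.9,0,-2.2,0,0.157,0,0],[1.6,0,-2.8,0,0.209,0,0],[2.4,0,-3.3,0,0.262,0,0],[2.9,0,-3.6,0,0.29,0,0],[3.4,0,-3.9,0,0.314,0,0],[4.5,0,-4.3,0,0.349,0,0],[4.5,0,-4.3,0,0.349,0,0],[4.5,0,-4.3,0,0.349,0,0]]]}' 80
python3 - <<'E'
from h import *
import cv2
d=eyes.snapshot("side");s=eyes.snapshot("scene"); o=[]
for q in(s,d):
    u,v=map(int,proj(q,(610,90,70)))
    o.append(cv2.resize(q["img"][v-65:v+65,u-65:u+65],(400,400),interpolation=cv2.INTER_CUBIC))
cv2.imwrite("pics/j.png",np.hstack(o)[:,:,::-1])
E
```

```text
time: 13.65
tool_pos: [629.1, 101.7, 101.0]
tcp_rot: [-180.0, -30.0, 16.7]
ft_force: [-1.0, -1.0, -0.5]
finger_gap: 15.6
grip_force: 78.2
```

View pics/j.png

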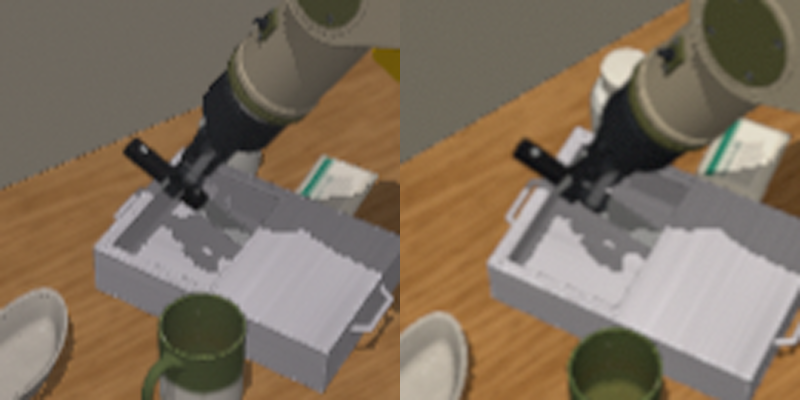

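The butt is up over the far wall and the blade is still running under the cover, with negligible force, so I draw it forward and out.

```bash
python3 -m handwheel '{"series": [[[1,0,0.24,0,0,0,0],[2.1,0,0.3,0,0,0,0],[3.3,0,0.3,0,0,0,0],[4.5,0,0.27,0,0,0,0],[5.6,0,0.25,0,0,0,0],[6.6,0,0.15,0,0,0,0],[6.8,0,0,0,0,0,0],[6.8,0,0,0,0,0,0]]]}' 80
python3 -m handwheel '{"series": [[[0.7,0,-1.2,0,0,0,0],[1.7,0,-3,0,0,0,0],[3,0,-5.2,0,0,0,0],[4.5,0,-7.8,0,0,0,0],[5.5,0,-9.5,0,0,0,0],[6,0,-10.4,0,0,0,0],[6,0,-10.4,0,0,0,0],[6,0,-10.4,0,0,0,0],[6,0,-10.4,0,0,0,0]]]}' 80
python3 - <<'E'
from h import *
import cv2
d=eyes.snapshot("side");s=eyes.snapshot("scene"); o=[]
for q in(s,d):
    u,v=map(int,proj(q,(600,120,120))); u=max(u,110);v=max(v,110)
    o.append(cv2.resize(q["img"][v-110:v+110,u-110:u+110],(400,400),interpolation=cv2.INTER_CUBIC))
cv2.imwrite("pics/k.png",np.hstack(o)[:,:,::-1])
E
```

```text
time: 14.75
tool_pos: [685.5, 118.6, 135.2]
tcp_rot: [180.0, -30.0, 16.7]
ft_force: [-0.3, -0.7, -0.9]
finger_gap: 15.7
grip_force: 78.2
time: 15.88
tool_pos: [684.9, 118.5, 253.5]
tcp_rot: [-180.0, -29.9, 16.6]
ft_force: [-0.1, 0.2, -0.6]
finger_gap: 16.0
grip_force: 78.2
```

View pics/k.png

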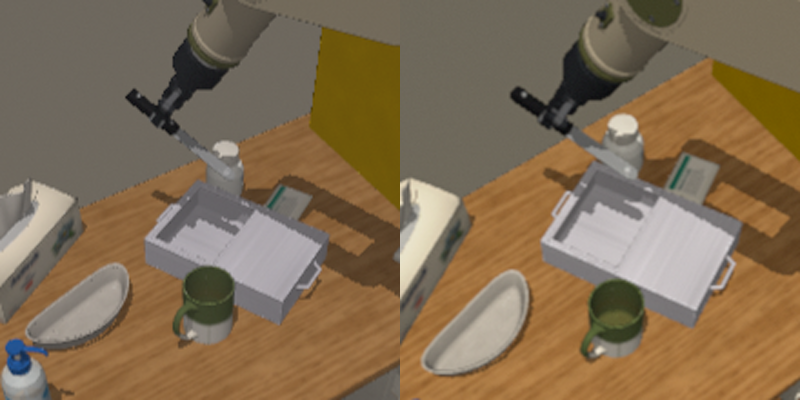

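The spatula is fully out and held above the tray, its tip at about (235,175) in the left crop. The mug is upright beside the tray and the bystanders are untouched. I settle, check the tip height against its expected projection, and hand in.

```bash
python3 -m handwheel '{"series": [[[0,0,0,0,0,0,0],[0,0,0,0,0,0,0],[0,0,0,0,0,0,0],[0,0,0,0,0,0,0]]]}' 80
python3 - <<'E'
from h import *
s=eyes.snapshot("scene"); st=status.sense(); T=st["tool_pos"]; th=np.radians(30); y=np.radians(16.7)
f=np.array([np.cos(y),np.sin(y),0]); k=np.array([0,0,1.])
x=np.cos(th)*f+np.sin(th)*k; z=np.sin(th)*f-np.cos(th)*k
u,v=map(int,proj(s,(600,120,120))); u=max(u,110);v=max(v,110)
for a in(-150,60):
    X=T+13.6*z+a*x; print(X,(proj(s,X)-[u-110,v-110])*400/220)
print(st["grip_force"],np.abs(st["qd"]).max())
if (T+13.6*z-150*x)[2]>130 and st["grip_force"]>20: print(r.hand_in())
E
```

```text
time: 16.48
tool_pos: [685.5, 118.5, 255.3]
tcp_rot: [-180.0, -30.0, 16.7]
ft_force: [-0.5, -0.2, -1.4]
finger_gap: 15.8
grip_force: 78.2
[567.61409375  83.11873833 168.5611973 ] [231.73257054 177.10139103]
[741.80880245 135.37965548 273.5611973 ] [126.3869965   91.13736805]
78.19964289665222 0.10508016610829163
the job is handed in; nothing more can be done
None
```

The mug stands upright and released on the desk beside the tray, and the spatula is held still in the air with its lowest part at about z = 168 mm (108 mm above the cover); the job was handed in at about 16.5 s, and no verdict was returned.

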